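# Lock the access panel of the control unit

## Task

The sprung access panel on top of the grey control unit is standing ajar. With the fingertips in the slot of its big quarter-turn fastener, press the panel down shut and, while it is down, turn the fastener clockwise to its stop so that the panel stays locked shut when you let go. Do not grasp or lift anything, do not pull the panel open, and leave the puck, the weight and the screwdriver beside the unit where they are.

Things in the scene. Friction and masses are not known exactly. Their poses are not given: they have to be found in the camera images.
- unit: Grey painted steel control unit, fixed to the bench: an open-topped housing 190 (x, front to back) x 200 (y) x 66 mm high, walls 5 mm. Origin: centre of its underside, on the bench; x points to its back (hinge side), y to its left, z up. A ledge inside the middle of the front wall catches the fastener's tongue.
- panel (a joint): Angle (rad) of the aluminium top panel, 190 x 200 x 4 mm, hinged along the housing's top back edge (unit x = +95, z = 66 mm, axis along y). 0 = shut flat; positive = front edge raised. A spring holds it ajar at about 0.13; pressing it shut at the fastener takes about 3 N (press with about 10 N). It springs up again unless locked; locked it may rise to about 0.015.
- fastener (a joint): Angle (rad) of the fastener, growing clockwise seen from above. 0 = unlocked, slot parallel to unit y; 1.571 = locked, at its stop, slot along unit x. Starts at 0 to 0.5. Friction 0.06 N m, stays where left. From about 0.8 a tongue passes under the ledge, only while the panel is pressed shut; turned with the panel up, it lands above the ledge and the panel cannot shut until turned back.
- slot (a point): Centre of the slot's floor, on the fastener's axis (z along the axis, y along the slot). Panel shut: 74 mm above the bench at unit x = -40, y = 0; ajar: about 16 mm higher. The slot, 34 mm wide, 77 long, 14 deep, runs between two D-shaped lobes on a steel disc of 77 mm diameter.
- boss_top (a point): Centre of the top of the grey square boss, 100 x 100 mm, fixed on the panel round the fastener, which turns in its 81 mm hole. Its top is flush with the tops of the lobes, 88 mm above the bench when the panel is shut, so the fingertips can only push from within the slot. Lies on the fastener's axis.
- puck: Loose black round specimen puck, 30 mm diameter, 17 mm high, standing beside the unit; origin at the centre of its underside. Leave alone.
- weight: Loose brass knobbed weight, 29 mm diameter, 53 mm high, standing beside the unit; origin at the centre of its underside. Leave alone.
- screwdriver: Loose screwdriver with a green handle, 229 mm long, 32 mm thick, lying behind the unit; origin at the centre of its underside. Leave alone.

How it is judged:
By the outcome, as a careful person would: the job done as asked, in the order asked, and still so for the second after the job is handed in, with the robot touching nothing.
It also fails if it takes over 42 s, if anything falls off the work surface, if the arm or the gripper's body presses on something with over 40 N, if the wrist force passes 120 N, or if a joint passes its speed limit or range.

## Robot

A 6-joint arm with a two-finger parallel gripper is mounted at the origin on a cart in front of the work surface, level with it; the furniture and walls round the work are solid. World frame = base frame: x ahead of the robot, y to its left, z up, the work surface at z = 0. Lengths are in mm, angles in rad, forces in N, time in s.
With the tool pointing down it reaches from about 275 to 750 mm from the base axis. Payload 10.2 kg.
Tool frame: the origin (TCP) lies between the finger pads; the fingertips stand ctrl.tips_ahead ahead of it and the grasp point (between the pads) lies 8 mm behind it (ctrl.tips_ahead is the distance from the TCP to the fingertips, in mm); z points along the fingers, y is the direction in which the jaws open and shut (so a half turn about z gives the same grasp; the last joint's range is limited). The gripper opens to 85 mm and grips with 20 to 120 N. Pads are 22 mm wide; open, the fingers measure 114 mm over their backs; the gripper's body (76 mm by 85 mm) begins 54 mm behind the grasp point. The pads swing forward as they close: fully open they stand 13 mm farther back than shut.
Start: joints at [0.928, 0.313, 1.498, -0, 1.331, -0.223], TCP at [213.991, 479.415, 242.294] pointing down, gripper open.
Joint ranges: [-2.94, 2.94], [-0.97, 2.17], [0.19, 2.56], [-1.23, 4.37], [0.02, 3.11], [-2.88, 2.88]. Speed limits (rad/s): [2.39, 2.39, 3.01, 3.14, 3.14, 3.14].

## Interface

Orientations are given as a unit quaternion [w, x, y, z].
In Python, from rig import ctrl gives the robot as it stands. The module is installed in compiled form; this text tells all that it offers.
- The arm moves only by the tool move_arm, never from a script. Its argument "motion" is a list of rows, each an object with "offset": the shift along the tool's x, y, z in m, a list of three; "angular": the turn, a rotation vector about the tool's x, y, z in degrees, a list of three; "jaw": the finger opening in m, from 0 to 0.0854. In form: [{"offset": [tx, ty, tz], "angular": [ax, ay, az], "jaw": jaw}, ...]. A call has 1 to 5 rows; each row is the pose to reach, as a shift and turn from the pose commanded when the call began, along the tool's axes at that moment; what a row does not reach only later rows make up. A row lasts 1/8 s, in which the tool goes at most 62.5 mm and 10.7 degrees, less where a joint would pass 70% of its speed; a pose out of reach is approached as far as the arm can. A call with a gripper value outside its range is refused whole. The fingers move at their own pace and stop on an object; "squeeze" is the grip in N (left out, the last holds). Time passes only in rows, so rows that repeat a pose let the fingers close. It gives the time, the measured TCP pose, the force and the opening at its end, in the units of the state.
- ctrl.sense(): the state, without advancing time (a new reading comes with each control period).
- ctrl.capture(name): name is "scene" or "side" or "wrist"; returns a dict with "img" (420x560x3 uint8, red, green, blue), "intrinsics" (3x3 intrinsics, pixels), "rvec" (rotation vector, rad) and "tvec" (3), from world to camera coordinates, as OpenCV has them. Camera axes: x right, y down, z forward; pixel columns grow to the right and rows downward; lengths in mm; the calibration is good to about 2 mm. A picture is of the moment at which its call begins. There is no depth.
- ctrl.finish_job(): hands the job in, once; it reports no verdict.
The state is a dict: "time_s": time; "joints": joint angles; "dq": joint speeds; "tau": joint torques, N m; "eef_pos": TCP position; "ee_rot": TCP orientation; "force": force on the tool from outside, world axes, zero at the start; "wrist_torque": the same for the moment, N m; "grip_width": opening from 0.0 (shut) to 1.0 (fully open).
Only numpy, scipy, OpenCV 4.12 (cv2) and the standard library are available. Lean on these libraries where they do the work, as an engineer would, in place of code of your own. Each camera call takes 0.05 s, during which the arm holds its last target. There are 200 camera calls.

## Working session

There is one attempt and no reset: what is moved stays moved. The work goes in short steps, Python scripts to look and compute and a tool call to move; the robot and the scene stay as the last step left them, time stands still between calls to the robot, and variables do not carry over. Pictures are saved under pics/ and viewed, about 8 in all and at most 12, crops included, and the job is handed in when it is done.

Besides the shell and the picture viewer there is one more tool, called after "Call:" as name(argument=value, ...) on one line, values as JSON. move_arm: Moves the arm, as the interface text tells. Its arguments: {"type":"object","properties":{"motion":{"type":"array","items":{"type":"object","properties":{"offset":{"type":"array","items":{"type":"number"}},"angular":{"type":"array","items":{"type":"number"}},"jaw":{"type":"number"}}}},"squeeze":{"type":"number"}},"required":["motion"]}

```bash
mkdir -p pics
cat > h.py <<'E'
import numpy as np,cv2
from rig import ctrl
from scipy.spatial.transform import Rotation as R
def cap(n,f):
    c=ctrl.capture(n); cv2.imwrite('pics/'+f,c['img'][:,:,::-1]); np.savez('pics/'+f+'.npz',**{k:np.array(c[k]) for k in c}); return c
def load(f): return np.load('pics/'+f+'.npz')
def ray(c,u,v):
    K=np.array(c['intrinsics']);M=cv2.Rodrigues(np.array(c['rvec'],float))[0];t=np.array(c['tvec'],float).ravel()
    return -M.T@t, M.T@np.linalg.inv(K)@[u,v,1]
def onz(c,u,v,z):
    o,d=ray(c,u,v); return o+d*(z-o[2])/d[2]
def proj(c,P): return cv2.projectPoints(np.array(P,float),np.array(c['rvec'],float),np.array(c['tvec'],float),np.array(c['intrinsics'],float),None)[0][:,0]
E
python3 - <<'E'
from h import *
print(ctrl.sense(),ctrl.tips_ahead)
a=[cap(n,n+'1.png')['img'] for n in('scene','wrist')]
E
```

```text
{'time_s': 0.0, 'joints': array([ 9.27638118e-01,  3.13432903e-01,  1.49848003e+00, -2.11400453e-05,
        1.33098398e+00, -2.23431367e-01]), 'dq': array([ 0.00182712,  0.00275609,  0.00057692, -0.00029052, -0.00170263,
       -0.0019389 ]), 'tau': array([-2.41716014e-03, -4.12272227e+01, -2.59735876e+01, -3.80715319e-04,
        4.29184962e-03,  7.31015717e-06]), 'eef_pos': array([213.81616572, 479.20561523, 241.72764691]), 'ee_rot': array([-2.64487899e-04,  2.08323813e-01,  9.78059693e-01, -5.96174300e-04]), 'force': array([0.07924243, 0.32136065, 0.21102428]), 'wrist_torque': array([ 0.03211472,  0.03109163, -0.01854314]), 'grip_width': 1.003127421530029} 11.0
```

View pics/scene1.png

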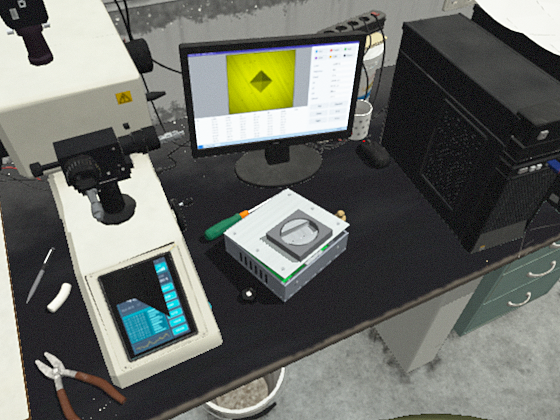

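View pics/wrist1.png

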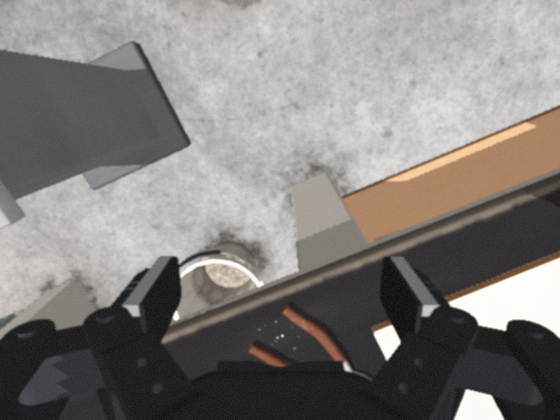

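The scene view shows the unit with its panel around (290,235) and the fastener near (299,232). The wrist view doesn't show the unit. I'll enlarge the scene crop and check the side camera.

Run:
```python
from h import *
c=load('scene1.png');i=c['img'][170:320,190:370,::-1]
s=cap('side','side1.png')['img'][:,:,::-1]
cv2.imwrite('pics/crop1.png',cv2.resize(i,None,fx=4,fy=4,interpolation=cv2.INTER_CUBIC))
for p in[(299,232),(347,232),(290,190),(226,235),(285,285)]: print(p,onz(c,*p,90).round())
print(ray(c,280,210), ray(load('side1.png'),280,210))
```

```text
(299, 232) [570. -80.  90.]
(347, 232) [ 527. -173.   90.]
(290, 190) [ 693. -118.   90.]
(226, 235) [628.  64.  90.]
(285, 285) [463.   5.  90.]
(array([ 35.06679273, 224.47261204, 828.24278764]), array([ 0.60893368, -0.29412257, -0.73677673])) (array([ 281.72115585, -280.89721061,  817.07966907]), array([ 0.42466223,  0.20457384, -0.88196415]))
```

View pics/crop1.png

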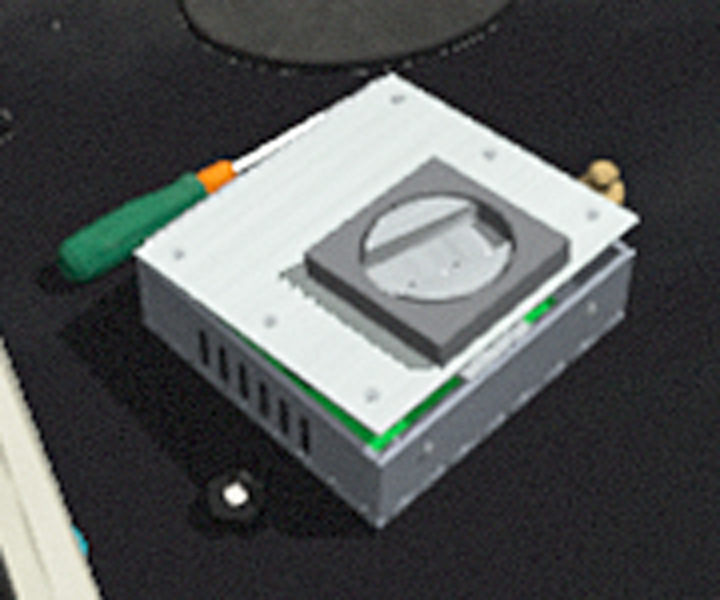

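View pics/side1.png

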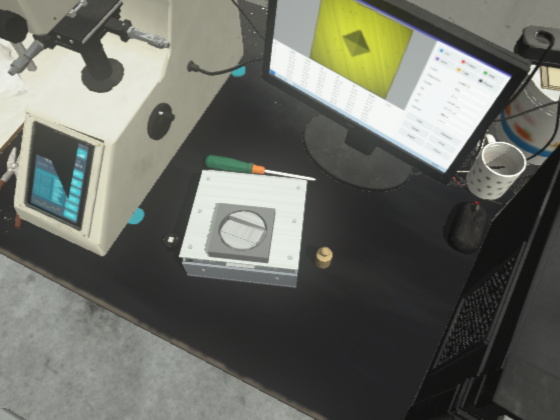

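Panel corners are visible in both views: front-left is at crop (376,436) in the scene view and (181,258) in the side view. I'll fit the unit pose to these points from both cameras.

Run:
```python
from h import *
from scipy.optimize import least_squares
A=load('scene1.png');B=load('side1.png')
f=lambda p:(p[0]/4+190,p[1]/4+170)
# unit coords; 'p' on panel (x from hinge, z above 66 along normal)
obs=[(A,f(q),P,k) for q,P,k in[((376,436),(-95,100,4),1),((638,218),(-95,-100,4),1),((392,72),(95,-100,4),1),((135,255),(95,100,4),1),((380,527),(-95,100,0),0),((435,158),(10,-50,22),1),((570,240),(-90,-50,22),1),((441,365),(-90,50,22),1),((306,258),(10,50,22),1)]]
obs+=[(B,q,P,1) for q,P in[((181,258),(-95,100,4)),((299,273),(-95,-100,4)),((203,170),(95,100,4)),((306,178),(95,-100,4))]]
def w(P,k,s):
    x,y,yaw,a=s
    P=np.array(P,float)
    if k: 
        d=P-[95,0,0]; ca,sa=np.cos(a),np.sin(a)
        P=np.array([95+d[0]*ca+d[2]*sa,d[1],66-d[0]*sa+d[2]*ca])
    return R.from_euler('z',yaw).apply(P)+[x,y,0]
res=lambda s:np.concatenate([proj(c,[w(P,k,s)])[0]-q for c,q,P,k in obs])
r=least_squares(res,[580,-60,0.4,.13],loss='soft_l1')
for c in(A,B): pass
print(r.x,res(r.x).reshape(-1,2).round(1))
print('slot',w((-40,0,8),1,r.x),w((-40,0,8),1,[*r.x[:3],0]))
```

```text
[ 5.98568858e+02 -6.40008373e+01  3.45256092e-01  8.23736000e-02] [[ 1.2  0.7]
 [-0.2  0.8]
 [-0.8 -0.9]
 [-0.4 -1.6]
 [-0.1  1. ]
 [-0.3 -0.6]
 [ 0.5  0.9]
 [ 0.3 -3.3]
 [-0.4 -1.2]
 [-0.7  1. ]
 [-0.2 -1.6]
 [-0.3 -0.1]
 [ 1.6  1.7]]
slot [561.97944938 -77.16064759  85.08073786] [560.92930582 -77.53834404  74.        ]
```

The fit holds to about 1–2 px. The slot is at about (561,-77) and the unit yaw is about 0.345. Next I'll check clearance to the microscope along the path, and the wrist camera mounting.

Run:
```python
from h import *
A=load('scene1.png');B=load('side1.png');W=load('wrist1.png')
def tri(a,b):
    o1,d1=ray(A,*a);o2,d2=ray(B,*b)
    M=np.c_[d1,-d2];s=np.linalg.lstsq(M,o2-o1,rcond=None)[0]
    p,q=o1+s[0]*d1,o2+s[1]*d2; return ((p+q)/2).round(),np.linalg.norm(p-q).round(1)
for n,a,b in[('scr br',(218,335),(103,252)),('scr bl',(123,383),(15,222)),('eyepiece',(98,210),(92,85)),('knob',(157,97),(165,42)),('scr tr',(176,243),(103,148)),('knob2',(180,205),(160,120)),('monitor r',(355,135),(530,60)),('puck',(248,294),(172,240))]: print(n,tri(a,b))
s=ctrl.sense();q=s['ee_rot'];Rt=R.from_quat([*q[1:],q[0]])
o,d=ray(W,280,210);print(Rt.inv().apply(o-s['eef_pos']),Rt.inv().apply(d))
```

```text
scr br (array([443., 152.,  37.]), np.float64(8.0))
scr bl (array([420., 332.,  46.]), np.float64(13.1))
eyepiece (array([671., 277., 206.]), np.float64(32.6))
knob (array([707., 114., 362.]), np.float64(69.7))
scr tr (array([560., 174., 196.]), np.float64(6.0))
knob2 (array([664., 137., 175.]), np.float64(10.3))
monitor r (array([ 836., -359.,  223.]), np.float64(240.9))
puck (array([522.,  62.,  10.]), np.float64(0.0))
[  73.5237462    -0.33736342 -130.8387806 ] [-3.23262917e-01 -7.83840936e-04  9.47004267e-01]
```

Call:
move_arm(motion=[{"offset": [-0.053, -0.048, 0], "angular": [0, 0, 0], "jaw": 0.03}, {"offset": [-0.106, -0.096, 0], "angular": [0, 0, 0], "jaw": 0.03}, {"offset": [-0.16, -0.144, 0], "angular": [0, 0, 0], "jaw": 0.03}, {"offset": [-0.214, -0.193, 0], "angular": [0, 0, 0], "jaw": 0.03}, {"offset": [-0.267, -0.241, 0], "angular": [0, 0, 0], "jaw": 0.03}])

```text
time_s: 0.78
eef_pos: [340.8, 191.8, 242.3]
ee_rot: [0.0, 0.208, 0.978, 0.0]
force: [0.9, -0.2, -0.3]
grip_width: 0.35
```

Call:
move_arm(motion=[{"offset": [-0.033, -0.036, 0], "angular": [0, 0, -6], "jaw": 0.03}, {"offset": [-0.066, -0.072, 0], "angular": [0, 0, -12], "jaw": 0.03}, {"offset": [-0.1, -0.108, 0], "angular": [0, 0, -18], "jaw": 0.03}, {"offset": [-0.133, -0.144, 0], "angular": [0, 0, -24], "jaw": 0.03}, {"offset": [-0.166, -0.18, 0], "angular": [0, 0, -31], "jaw": 0.03}])

```text
time_s: 1.4
eef_pos: [418.9, -40.0, 242.3]
ee_rot: [0.0, -0.062, 0.998, 0.0]
force: [1.0, 0.3, -0.2]
grip_width: 0.356
```

```bash
cat >> h.py <<'E'
def to(P):
    s=ctrl.sense();q=s['ee_rot'];Rt=R.from_quat([*q[1:],q[0]]);y=Rt.apply([0,1,0])
    print('pos',s['eef_pos'].round(1),'psi',np.arctan2(y[1],y[0]).round(4),'q6',s['joints'][5].round(3),'t',s['time_s'],'F',s['force'].round(1),'T',s['wrist_torque'].round(2),'tips',ctrl.tips_ahead,s['grip_width'],'tilt',Rt.apply([0,0,1]).round(3))
    print('offset mm',Rt.inv().apply(np.array(P)-s['eef_pos']).round(1))
E
python3 -c "
from h import *
to([561,-77,195])"
```

```text
pos [418.9 -40.  242.3] psi 1.6956 q6 -2.071 t 1.4 F [ 1.   0.3 -0.2] T [-0.01 -0.04 -0.01] tips 11.0 0.3556165879270659 tilt [ 0.  0. -1.]
offset mm [-136.3  -54.4   47.3]
```

Call:
move_arm(motion=[{"offset": [-0.035, -0.014, 0.012], "angular": [0, 0, 0], "jaw": 0.03}, {"offset": [-0.07, -0.028, 0.024], "angular": [0, 0, 0], "jaw": 0.03}, {"offset": [-0.105, -0.042, 0.036], "angular": [0, 0, 0], "jaw": 0.03}, {"offset": [-0.136, -0.054, 0.047], "angular": [0, 0, 0], "jaw": 0.03}, {"offset": [-0.136, -0.054, 0.047], "angular": [0, 0, 0], "jaw": 0.03}])

```text
time_s: 2.02
eef_pos: [560.9, -75.8, 193.5]
ee_rot: [-0.001, -0.061, 0.998, 0.0]
force: [0.3, 0.7, 0.4]
grip_width: 0.352
```

```bash
python3 -c "
from h import *
to([561,-77,195]); cap('wrist','wrist2.png')"
```

```text
pos [560.9 -75.8 193.5] psi 1.6919 q6 -2.033 t 2.025 F [0.3 0.7 0.4] T [ 0.   -0.   -0.02] tips 11.0 0.35163511829666516 tilt [-0.002  0.001 -1.   ]
offset mm [ 0.  -1.2 -1.5]
```

View pics/wrist2.png

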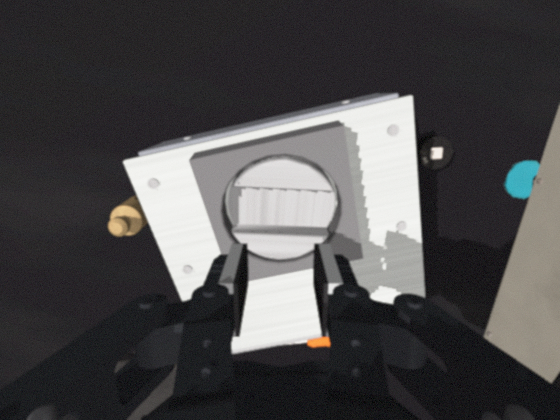

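The wrist view shows the slot running nearly horizontally, with its edges at rows ~190 and ~232 and the disc centred near (281,208). A zoom will give the edges more exactly.

Run:
```python
from h import *
i=load('wrist2.png')['img'][140:275,180:380,::-1]
cv2.imwrite('pics/crop2.png',cv2.resize(i,None,fx=4,fy=4,interpolation=cv2.INTER_CUBIC))
```

```text
(no output)
```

View pics/crop2.png

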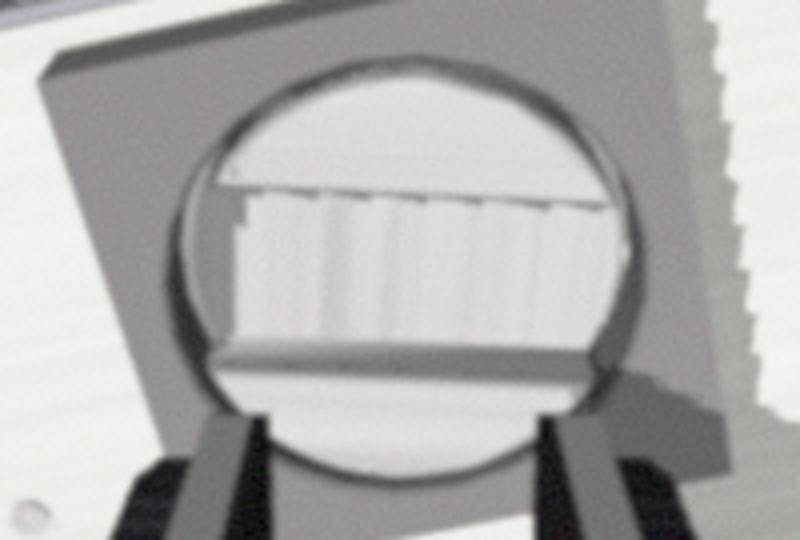

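Run:
```python
from h import *
c=load('wrist2.png');yaw=.345;ux=np.array([np.cos(yaw),np.sin(yaw),0]);U=np.array([598.6,-64,0])
for a in(.08,.13):
    H=U+95*ux+[0,0,66]; t=-ux*np.cos(a)+np.array([0,0,np.sin(a)]); n=ux*np.sin(a)+np.array([0,0,np.cos(a)])
    P0=H+22*n
    def hit(x,y,P=P0):
        o,d=ray(c,x/4+180,y/4+140); return o+d*((P-o)@n)/(d@n)
    f=[hit(220,187),hit(605,207)];b=[hit(215,370),hit(590,383)]
    for e in(f,b):
        v=e[0]-e[1];print(a,'edge yaw',np.arctan2(v[1],v[0])%np.pi,[p.round(1) for p in e])
    m=(f[0]+f[1]+b[0]+b[1])/4;v=(f[0]-f[1]);v/=np.linalg.norm(v);w=np.cross(n,v);print('width',(b[0]+b[1]-f[0]-f[1])@w/2,'mid',m)
    rim=[hit(168,270),hit(645,270),hit(410,57),hit(400,483)]
    print('rim mid',(rim[0]+rim[1])/2,(rim[2]+rim[3])/2,np.linalg.norm(rim[0]-rim[1]),np.linalg.norm(rim[2]-rim[3]),'model',H+135*t+22*n)
    k=[hit(40,78),hit(732,470)];print('boss diag mid',(k[0]+k[1])/2,np.linalg.norm(k[0]-k[1]),'fl raised edge yaw')
```

```text
0.08 edge yaw 1.630305843953074 [array([ 550.6, -108.1,  100.5]), array([546.7, -42.3,  99. ])]
0.08 edge yaw 1.6435312599545182 [array([ 585.2, -106.5,   97.8]), array([580.3, -39.2,  96.4])]
width 34.306755527100606 mid [565.73291266 -74.02481601  98.4383771 ]
rim mid [562.15864241 -74.6381254   98.7246743 ] [564.64923471 -74.80867354  98.54139061] 83.19564471290428 80.83355164240874 model [563.01783636 -76.78725258  98.71812122]
boss diag mid [565.18161743 -74.28078639  98.48691098] 142.57090433193875 fl raised edge yaw
0.13 edge yaw 1.6262988198309176 [array([ 548.3, -107.3,  108.7]), array([544.8, -43.7, 106.3])]
0.13 edge yaw 1.6375112345929292 [array([ 582.4, -105.9,  104.4]), array([578. , -40.3, 102.1])]
width 33.99746547651483 mid [563.40213484 -74.29169098 105.39283258]
rim mid [559.80762986 -74.87908275 105.86104924] [562.63027602 -75.09208841 105.52318672] 80.60062469227448 80.09658887494763 model [564.71290389 -76.17809186 105.31497092]
boss diag mid [563.14838872 -73.88102714 105.40589443] 139.53168691265898 fl raised edge yaw
```

Taking the panel angle as 0.13, the measured slot width (34.0), rim (80–81) and boss diagonal (~140) all match the given sizes. The slot centre is about (561,-75), the slot yaw 1.632, and the fastener is at about 0.28. Now I'll lower the tool, aligned with the slot.

Call:
move_arm(motion=[{"offset": [0, 0.0015, 0.02], "angular": [0, 0, 3.4], "jaw": 0.03}, {"offset": [0, 0.0015, 0.04], "angular": [0, 0, 3.4], "jaw": 0.03}, {"offset": [0, 0.0015, 0.06], "angular": [0, 0, 3.4], "jaw": 0.03}, {"offset": [0, 0.0015, 0.075], "angular": [0, 0, 3.4], "jaw": 0.03}, {"offset": [0, 0.0015, 0.075], "angular": [0, 0, 3.4], "jaw": 0.03}])

```text
time_s: 2.7
eef_pos: [559.5, -73.8, 119.9]
ee_rot: [-0.001, -0.031, 1.0, 0.0]
force: [-0.6, 0.4, -0.2]
grip_width: 0.346
```

```bash
python3 -c "
from h import *
to([560,-75.3,100]); i=cap('wrist','wrist3.png')['img'][:,:,::-1]"
```

```text
pos [559.5 -73.8 119.9] psi 1.6327 q6 -1.971 t 2.7 F [-0.6  0.4 -0.2] T [ 0.01 -0.04 -0.05] tips 11.0 0.3456851673489679 tilt [-0.001  0.    -1.   ]
offset mm [-0.4 -1.6 19.9]
```

View pics/wrist3.png

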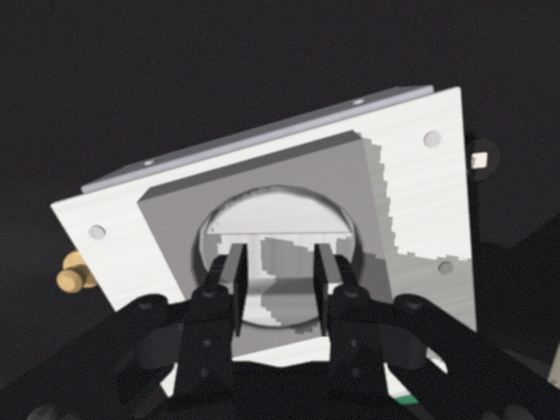

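The tips, at (240,245) and (322,245), sit over the slot between its edge rows (~233 and ~285) and are parallel to it. I'll lower into the slot.

Call:
move_arm(motion=[{"offset": [0, -0.0015, 0.006], "angular": [0, 0, 0], "jaw": 0.03}, {"offset": [0, -0.0015, 0.012], "angular": [0, 0, 0], "jaw": 0.03}, {"offset": [0, -0.0015, 0.018], "angular": [0, 0, 0], "jaw": 0.03}, {"offset": [0, -0.0015, 0.024], "angular": [0, 0, 0], "jaw": 0.03}, {"offset": [0, -0.0015, 0.024], "angular": [0, 0, 0], "jaw": 0.03}])

```text
time_s: 3.38
eef_pos: [560.1, -75.5, 95.8]
ee_rot: [-0.0, -0.031, 1.0, 0.0]
force: [-0.6, -0.3, 1.2]
grip_width: 0.353
```

Call:
move_arm(motion=[{"offset": [0, 0, 0.003], "angular": [0, 0, 0], "jaw": 0.03}, {"offset": [0, 0, 0.006], "angular": [0, 0, 0], "jaw": 0.03}, {"offset": [0, 0, 0.009], "angular": [0, 0, 0], "jaw": 0.03}, {"offset": [0, 0, 0.011], "angular": [0, 0, 0], "jaw": 0.03}, {"offset": [0, 0, 0.011], "angular": [0, 0, 0], "jaw": 0.03}])

```text
time_s: 4.0
eef_pos: [560.1, -75.6, 85.2]
ee_rot: [-0.0, -0.031, 1.0, -0.0]
force: [-2.5, -1.1, 2.1]
grip_width: 0.352
```

Call:
move_arm(motion=[{"offset": [0, 0, 0.001], "angular": [0, 0, 0], "jaw": 0.03}, {"offset": [0, 0, 0.002], "angular": [0, 0, 0], "jaw": 0.03}, {"offset": [0, 0, 0.002], "angular": [0, 0, 0], "jaw": 0.03}])

```text
time_s: 4.38
eef_pos: [560.3, -75.6, 84.4]
ee_rot: [0.0, -0.031, 1.0, -0.0]
force: [-6.4, -0.9, 13.7]
grip_width: 0.353
```

The panel is shut: TCP z is 84.4, as expected, with 13.7 N down. I'll re-centre slightly and turn clockwise.

Call:
move_arm(motion=[{"offset": [0.0015, 0, 0], "angular": [0, 0, 4], "jaw": 0.03}, {"offset": [0.0015, 0, 0], "angular": [0, 0, 10], "jaw": 0.03}, {"offset": [0.0015, 0, 0], "angular": [0, 0, 16], "jaw": 0.03}, {"offset": [0.0015, 0, 0], "angular": [0, 0, 22], "jaw": 0.03}, {"offset": [0.0015, 0, 0], "angular": [0, 0, 28], "jaw": 0.03}])

```text
time_s: 5.0
eef_pos: [559.9, -75.3, 84.5]
ee_rot: [0.002, 0.213, 0.977, 0.0]
force: [1.1, 2.2, 8.7]
grip_width: 0.348
```

```bash
python3 -c "
from h import *
to([558.7,-76,84])"
```

```text
pos [559.9 -75.3  84.5] psi 1.1407 q6 -1.483 t 5.0 F [1.1 2.2 8.7] T [ 0.36 -0.17  0.06] tips 11.0 0.3484466007383167 tilt [ 0.004 -0.    -1.   ]
offset mm [ 0.9 -1.1  0.5]
```

Call:
move_arm(motion=[{"offset": [0.0005, -0.0005, 0.0005], "angular": [0, 0, 6], "jaw": 0.03}, {"offset": [0.0005, -0.0005, 0.0005], "angular": [0, 0, 12], "jaw": 0.03}, {"offset": [0.0005, -0.0005, 0.0005], "angular": [0, 0, 18], "jaw": 0.03}, {"offset": [0.0005, -0.0005, 0.0005], "angular": [0, 0, 24], "jaw": 0.03}, {"offset": [0.0005, -0.0005, 0.0005], "angular": [0, 0, 30], "jaw": 0.03}])

```text
time_s: 5.62
eef_pos: [560.0, -75.9, 84.5]
ee_rot: [0.003, 0.459, 0.888, 0.001]
force: [2.9, 0.6, 10.0]
grip_width: 0.351
```

```bash
python3 -c "
from h import *
to([558.7,-76,84])"
```

```text
pos [560.  -75.9  84.5] psi 0.6172 q6 -0.96 t 5.625 F [ 2.9  0.6 10. ] T [ 0.01 -0.37  0.08] tips 11.0 0.35097471754419696 tilt [ 0.006 -0.001 -1.   ]
offset mm [ 0.6 -1.1  0.5]
```

Call:
move_arm(motion=[{"offset": [0, 0, 0.0002], "angular": [0, 0, 6], "jaw": 0.03}, {"offset": [0, 0, 0.0002], "angular": [0, 0, 12], "jaw": 0.03}, {"offset": [0, 0, 0.0002], "angular": [0, 0, 18], "jaw": 0.03}, {"offset": [0, 0, 0.0002], "angular": [0, 0, 23], "jaw": 0.03}, {"offset": [0, 0, 0.0002], "angular": [0, 0, 26], "jaw": 0.03}])

```text
time_s: 6.25
eef_pos: [559.9, -76.6, 84.4]
ee_rot: [0.003, 0.646, 0.763, 0.001]
force: [1.1, -2.7, 11.2]
grip_width: 0.347
```

```bash
python3 -c "
from h import *
to([558.7,-76,84])"
```

```text
pos [559.9 -76.6  84.4] psi 0.1649 q6 -0.508 t 6.25 F [ 1.1 -2.7 11.2] T [-0.54  0.07  0.09] tips 11.0 0.3471771876532465 tilt [ 0.006 -0.002 -1.   ]
offset mm [ 0.8 -1.   0.4]
```

Torque is still only at friction level (~0.08 N m), so the stop hasn't been reached. I'll go on in small steps and watch for the rise.

Call:
move_arm(motion=[{"offset": [0, 0, 0], "angular": [0, 0, 2], "jaw": 0.03}, {"offset": [0, 0, 0], "angular": [0, 0, 4], "jaw": 0.03}, {"offset": [0, 0, 0], "angular": [0, 0, 4], "jaw": 0.03}])

```text
time_s: 6.62
eef_pos: [559.8, -76.8, 84.4]
ee_rot: [0.003, 0.672, 0.74, 0.001]
force: [0.5, -3.1, 11.8]
grip_width: 0.354
```

```bash
python3 -c "
from h import *
to([558.7,-76,84])"
```

```text
pos [559.8 -76.8  84.4] psi 0.0967 q6 -0.44 t 6.625 F [ 0.5 -3.1 11.8] T [-0.7   0.11  0.08] tips 11.0 0.353909340635867 tilt [ 0.005 -0.003 -1.   ]
offset mm [ 0.9 -1.   0.4]
```

Call:
move_arm(motion=[{"offset": [0, 0, 0], "angular": [0, 0, 3], "jaw": 0.03}, {"offset": [0, 0, 0], "angular": [0, 0, 6], "jaw": 0.03}, {"offset": [0, 0, 0], "angular": [0, 0, 6], "jaw": 0.03}])

```text
time_s: 7.0
eef_pos: [559.9, -76.0, 84.5]
ee_rot: [0.002, 0.71, 0.705, 0.001]
force: [2.3, 0.5, 12.7]
grip_width: 0.349
```

```bash
python3 -c "
from h import *
to([558.7,-76,84])"
```

```text
pos [559.9 -76.   84.5] psi -0.007 q6 -0.336 t 7.0 F [ 2.3  0.5 12.7] T [ 0.08 -0.16  0.56] tips 11.0 0.3488233845526574 tilt [ 0.006 -0.001 -1.   ]
offset mm [-0.  -1.2  0.5]
```

Torque rose to 0.56 N m, so the fastener is at its stop. I'll add a small confirming push, then back off within the slack so the tips clear the walls, and then lift.

Call:
move_arm(motion=[{"offset": [0, 0, 0], "angular": [0, 0, 3], "jaw": 0.03}, {"offset": [0, 0, 0], "angular": [0, 0, 3], "jaw": 0.03}])

```text
time_s: 7.25
eef_pos: [560.2, -75.8, 84.6]
ee_rot: [0.003, 0.727, 0.687, 0.002]
force: [4.6, 2.1, 11.5]
grip_width: 0.35
```

```bash
python3 -c "
from h import *
to([558.7,-76,84])"
```

```text
pos [560.2 -75.8  84.6] psi -0.0568 q6 -0.285 t 7.25 F [ 4.6  2.1 11.5] T [ 0.43 -0.51  1.7 ] tips 11.0 0.3503216177133076 tilt [ 0.006 -0.002 -1.   ]
offset mm [-0.3 -1.5  0.6]
```

Call:
move_arm(motion=[{"offset": [0, 0, 0], "angular": [0, 0, -6], "jaw": 0.03}, {"offset": [0, 0, 0], "angular": [0, 0, -12], "jaw": 0.03}, {"offset": [0, 0, -0.001], "angular": [0, 0, -16], "jaw": 0.03}, {"offset": [0, 0, -0.003], "angular": [0, 0, -16], "jaw": 0.03}, {"offset": [0, 0, -0.006], "angular": [0, 0, -16], "jaw": 0.03}])

```text
time_s: 7.88
eef_pos: [558.1, -76.0, 88.4]
ee_rot: [0.0, 0.626, 0.78, -0.0]
force: [1.6, -3.0, -1.7]
grip_width: 0.352
```

```bash
python3 -c "
from h import *
to([558.7,-76,84])"
```

```text
pos [558.1 -76.   88.4] psi 0.2178 q6 -0.561 t 7.875 F [ 1.6 -3.  -1.7] T [-0.4  -0.42  0.1 ] tips 11.0 0.35202328853452286 tilt [-0. -0. -1.]
offset mm [-0.1  0.6  4.4]
```

Call:
move_arm(motion=[{"offset": [-0.001, 0, 0], "angular": [0, 0, -3], "jaw": 0.03}, {"offset": [-0.002, 0, 0], "angular": [0, 0, -6], "jaw": 0.03}, {"offset": [-0.002, 0, 0], "angular": [0, 0, -6], "jaw": 0.03}])

```text
time_s: 8.25
eef_pos: [558.1, -77.7, 88.3]
ee_rot: [-0.001, 0.584, 0.811, -0.0]
force: [-0.9, -0.4, 1.1]
grip_width: 0.349
```

```bash
python3 -c "
from h import *
to([558.7,-76,84])"
```

```text
pos [558.1 -77.7  88.3] psi 0.3223 q6 -0.669 t 8.25 F [-0.9 -0.4  1.1] T [ 0.04 -0.02 -0.02] tips 11.0 0.3492652871392798 tilt [-0.001  0.    -1.   ]
offset mm [1.4 1.2 4.3]
```

Clear of the walls, with forces at noise level. Now straight up.

Call:
move_arm(motion=[{"offset": [0, 0, -0.008], "angular": [0, 0, 0], "jaw": 0.03}, {"offset": [0, 0, -0.02], "angular": [0, 0, 0], "jaw": 0.03}, {"offset": [0, 0, -0.05], "angular": [0, 0, 0], "jaw": 0.03}, {"offset": [0, 0, -0.09], "angular": [0, 0, 0], "jaw": 0.03}, {"offset": [0, 0, -0.11], "angular": [0, 0, 0], "jaw": 0.03}])

```text
time_s: 8.88
eef_pos: [559.0, -77.9, 201.8]
ee_rot: [0.002, 0.584, 0.812, 0.001]
force: [0.2, 0.4, -0.0]
grip_width: 0.349
```

Run:
```python
from h import *
to([558.7,-76,200])
w=cap('wrist','wrist4.png')['img'][:,:,::-1]; a=cap('side','side4.png')['img'][130:310,150:350,::-1]
a=cv2.resize(a,(466,420),interpolation=cv2.INTER_CUBIC); v=np.hstack([w,a]); cv2.imwrite('pics/v4.png',cv2.resize(v,(800,int(800*420/v.shape[1]))))
```

```text
pos [559.  -77.9 201.8] psi 0.3233 q6 -0.669 t 8.875 F [ 0.2  0.4 -0. ] T [-0.04 -0.05  0.05] tips 11.0 0.34947008542942537 tilt [ 0.004 -0.001 -1.   ]
offset mm [1.9 0.3 1.8]
```

View pics/v4.png

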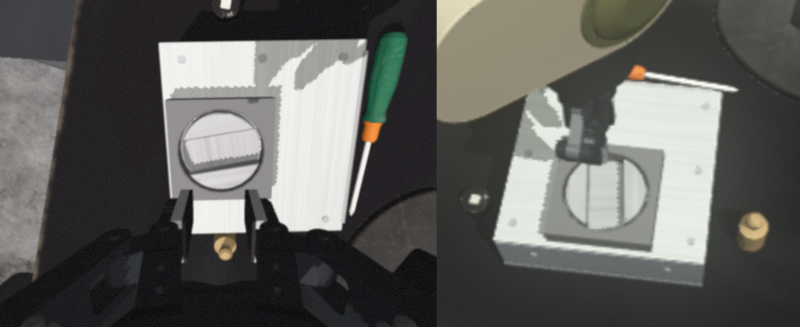

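The panel is shut, but in the wrist view the slot looks tilted about 8° against the panel, from (185,137) to (258,130). I'll measure it.

Run:
```python
from h import *
i=load('wrist4.png')['img'][120:290,200:370,::-1]
cv2.imwrite('pics/crop4.png',cv2.resize(i,(680,680)[:2],interpolation=cv2.INTER_CUBIC)[:600])
```

```text
(no output)
```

View pics/crop4.png

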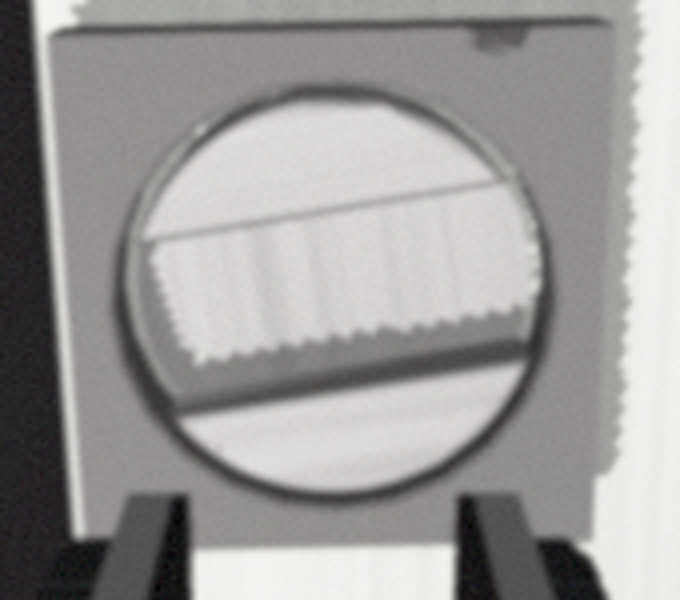

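Run:
```python
from h import *
c=load('wrist4.png')
h=lambda x,y:onz(c,x/4+200,y/4+120,88)
for n,a,b in[('lobeA',(150,242),(505,180)),('lobeB',(180,412),(525,358)),('bossfront-left edge',(50,33),(610,22)),('bosslow',(75,540),(595,545)),('bossleft',(50,33),(75,540)),('bossright',(610,22),(595,545))]:
    v=h(*b)-h(*a);print(n,np.arctan2(v[1],v[0]).round(3),np.linalg.norm(v).round(1))
m=sum(h(*p) for p in[(150,242),(505,180),(180,412),(525,358)])/4;print('slot mid',m)
print('boss ctr',(h(50,33)+h(595,545))/2,(h(610,22)+h(75,540))/2)
```

```text
lobeA 0.498 66.1
lobeB 0.486 66.5
bossfront-left edge 0.341 98.7
bosslow 0.31 102.7
bossleft -1.256 98.4
bossright -1.216 101.6
slot mid [561.85944709 -75.3992712   88.        ]
boss ctr [561.90794585 -76.16848436  88.        ] [559.50262696 -75.32055346  88.        ]
```

The slot is at yaw ~0.49 against the unit's ~0.34, so the fastener was dragged back to about 1.42. That was tip friction on the slot floor, because I turned back while still pressing. I'll re-enter, turn to the stop again, and this time lift before turning back.

Call:
move_arm(motion=[{"offset": [0.001, 0.003, 0.02], "angular": [0, 0, -5], "jaw": 0.03}, {"offset": [0.001, 0.003, 0.04], "angular": [0, 0, -9.5], "jaw": 0.03}, {"offset": [0.001, 0.003, 0.06], "angular": [0, 0, -9.5], "jaw": 0.03}, {"offset": [0.001, 0.003, 0.08], "angular": [0, 0, -9.5], "jaw": 0.03}, {"offset": [0.001, 0.003, 0.08], "angular": [0, 0, -9.5], "jaw": 0.03}])

```text
time_s: 9.6
eef_pos: [560.0, -75.6, 116.9]
ee_rot: [-0.002, 0.515, 0.857, -0.0]
force: [0.2, -0.1, -0.1]
grip_width: 0.352
```

```bash
python3 -c "
from h import *
to([560.7,-75.6,90])"
```

```text
pos [560.  -75.6 116.9] psi 0.4892 q6 -0.831 t 9.6 F [ 0.2 -0.1 -0.1] T [-0.04  0.    0.01] tips 11.0 0.3522931223860137 tilt [-0.004  0.001 -1.   ]
offset mm [-0.5  0.7 26.9]
```

Call:
move_arm(motion=[{"offset": [0, 0, 0.008], "angular": [0, 0, 0], "jaw": 0.03}, {"offset": [0, 0, 0.016], "angular": [0, 0, 0], "jaw": 0.03}, {"offset": [0, 0, 0.024], "angular": [0, 0, 0], "jaw": 0.03}, {"offset": [0, 0, 0.03], "angular": [0, 0, 0], "jaw": 0.03}, {"offset": [0, 0, 0.03], "angular": [0, 0, 0], "jaw": 0.03}])

```text
time_s: 10.22
eef_pos: [560.8, -75.8, 88.1]
ee_rot: [-0.0, 0.515, 0.857, -0.0]
force: [-0.9, -0.1, 0.1]
grip_width: 0.355
```

Call:
move_arm(motion=[{"offset": [0, 0, 0.001], "angular": [0, 0, 0], "jaw": 0.03}, {"offset": [0, 0, 0.0025], "angular": [0, 0, 0], "jaw": 0.03}, {"offset": [0, 0, 0.0025], "angular": [0, 0, 0], "jaw": 0.03}])

```text
time_s: 10.6
eef_pos: [561.2, -75.9, 86.4]
ee_rot: [0.0, 0.515, 0.857, 0.0]
force: [0.7, -0.6, 1.7]
grip_width: 0.351
```

Call:
move_arm(motion=[{"offset": [0, 0, 0.0012], "angular": [0, 0, 6], "jaw": 0.03}, {"offset": [0, 0, 0.0012], "angular": [0, 0, 12], "jaw": 0.03}, {"offset": [0, 0, 0.0012], "angular": [0, 0, 18], "jaw": 0.03}, {"offset": [0, 0, 0.0012], "angular": [0, 0, 24], "jaw": 0.03}, {"offset": [0, 0, 0.0012], "angular": [0, 0, 27], "jaw": 0.03}])

```text
time_s: 11.22
eef_pos: [561.5, -75.6, 85.4]
ee_rot: [0.0, 0.701, 0.713, 0.001]
force: [2.0, 4.9, 2.2]
grip_width: 0.352
```

```bash
python3 -c "
from h import *
to([560.7,-75.6,84])"
```

```text
pos [561.5 -75.6  85.4] psi 0.0161 q6 -0.358 t 11.225 F [2.  4.9 2.2] T [ 0.69 -0.21  0.19] tips 11.0 0.35181448129946147 tilt [ 0.002  0.    -1.   ]
offset mm [ 0.  -0.8  1.4]
```

Call:
move_arm(motion=[{"offset": [0, 0, 0], "angular": [0, 0, 2], "jaw": 0.03}, {"offset": [0, 0, 0], "angular": [0, 0, 5], "jaw": 0.03}, {"offset": [0, 0, 0], "angular": [0, 0, 5], "jaw": 0.03}])

```text
time_s: 11.6
eef_pos: [561.2, -75.6, 85.2]
ee_rot: [0.0, 0.73, 0.684, -0.0]
force: [1.5, 5.7, 4.5]
grip_width: 0.354
```

```bash
python3 -c "
from h import *
to([560.7,-75.6,84])"
```

```text
pos [561.2 -75.6  85.2] psi -0.065 q6 -0.275 t 11.6 F [1.5 5.7 4.5] T [ 0.67 -0.32  2.01] tips 11.0 0.3539643510772332 tilt [ 0.    -0.001 -1.   ]
offset mm [-0.1 -0.5  1.2]
```

The torque is 2.0 N m, so it's firmly at the stop. I'll ease the twist, lift clear of the floor, and only then turn back.

Call:
move_arm(motion=[{"offset": [0, 0, -0.001], "angular": [0, 0, -3], "jaw": 0.03}, {"offset": [0, 0, -0.004], "angular": [0, 0, -4], "jaw": 0.03}, {"offset": [0, 0, -0.007], "angular": [0, 0, -4], "jaw": 0.03}, {"offset": [0, 0, -0.007], "angular": [0, 0, -8], "jaw": 0.03}, {"offset": [0, 0, -0.007], "angular": [0, 0, -12], "jaw": 0.03}])

```text
time_s: 12.22
eef_pos: [561.0, -76.4, 92.3]
ee_rot: [0.0, 0.655, 0.755, -0.0]
force: [0.4, -0.4, -0.3]
grip_width: 0.351
```

```bash
python3 -c "
from h import *
to([560.7,-75.6,84])"
```

```text
pos [561.  -76.4  92.3] psi 0.1411 q6 -0.483 t 12.225 F [ 0.4 -0.4 -0.3] T [-0.04 -0.04  0.07] tips 11.0 0.35137282304753187 tilt [ 0. -0. -1.]
offset mm [ 0.8 -0.2  8.3]
```

Free of contact. Lift straight up and check.

Call:
move_arm(motion=[{"offset": [0, 0, -0.008], "angular": [0, 0, 0], "jaw": 0.03}, {"offset": [0, 0, -0.025], "angular": [0, 0, 0], "jaw": 0.03}, {"offset": [0, 0, -0.055], "angular": [0, 0, 0], "jaw": 0.03}, {"offset": [0, 0, -0.09], "angular": [0, 0, 0], "jaw": 0.03}, {"offset": [0, 0, -0.11], "angular": [0, 0, 0], "jaw": 0.03}])

```text
time_s: 12.85
eef_pos: [561.4, -76.1, 205.3]
ee_rot: [0.002, 0.656, 0.755, 0.001]
force: [-0.0, 0.1, -1.1]
grip_width: 0.355
```

Run:
```python
from h import *
to([560,-76,200])
i=cap('wrist','wrist5.png')['img'][110:310,180:400,::-1]
cv2.imwrite('pics/crop5.png',cv2.resize(i,None,fx=3,fy=3,interpolation=cv2.INTER_CUBIC))
```

```text
pos [561.4 -76.1 205.3] psi 0.139 q6 -0.48 t 12.85 F [-0.   0.1 -1.1] T [ 0.06  0.02 -0.  ] tips 11.0 0.3551640205429296 tilt [ 0.003 -0.001 -1.   ]
offset mm [ 0.3 -1.4  5.2]
```

View pics/crop5.png

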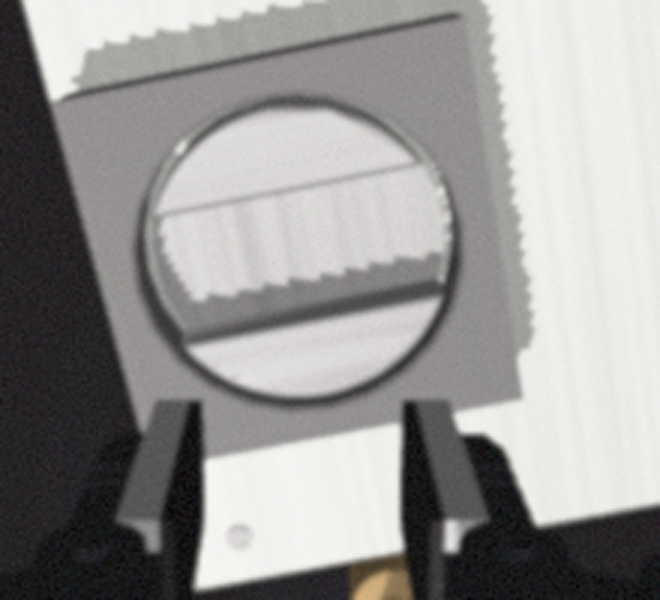

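The slot edge (155,217)–(420,163) has slope -0.204 and the boss edge (60,98)–(460,15) has slope -0.208. They are parallel, so the fastener is at its stop. The panel is flat and the arm is clear.

```bash
python3 -c "
from h import *
print(ctrl.finish_job())"
```

```text
the job is handed in; nothing more can be done
None
```

The panel is pressed shut and locked, and I handed the job in at about 12.9 s of the 42 s allowed.

- **What I did:** with the fingertips in the slot I pressed the panel shut with about 14 N. I then turned the fastener clockwise to its stop under about 9–13 N.
- **What went wrong:** I first turned the tool back while still pressing, and fingertip friction dragged the fastener about 0.15 rad off its stop, to roughly 1.42. The panel stayed locked. I went back into the slot, turned to the stop again (wrist torque rose to 2.0 N m), and this time lifted before turning back.
- **Last checks:**
  - The final wrist picture shows the slot parallel to the boss edges (slopes -0.204 and -0.208), so the fastener is at its stop.
  - The panel stays down with the arm about 110 mm clear and contact forces about zero.
  - My first camera fit gave the panel's ajar angle as 0.08 rad, not the stated 0.13. The wrist-camera check, with sizes matching those given, supported 0.13, and I used that.
- **Loose items:** the arm never went near the puck, weight or screwdriver. All three were visible in the picture taken after the first turn. I took no full-scene picture after the second.

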